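# Close the open well of a heating block

## Task

One of the three wells of the heating block is still open. Without lifting it, nudge the loose cover disc across the top plate with the fingertips until it drops flat into the open recess, then push that well's retaining slide fully home over it by its upright tab. Leave everything else where it stands.

Things in the scene. Friction and masses are not known exactly. Their poses are not given: they have to be found in the camera images.
- block: heating block standing on the bench, fixed: 420 mm wide (its y), 255 mm deep (its x, pointing away from the robot), orange sides, white flat top plate 50 mm above the bench. Origin on the bench under the top plate's middle; the plate runs from x = -125 to +130 mm. It differs in place and yaw from run to run. Three well stations lie side by side in the top at y = -90, 0 and +90 mm, flush with it; two are already closed (cover in, slide home), one is open; which one varies
- cover: loose plain aluminium cover disc, 50 mm diameter, 10 mm thick, about 60 g, lying flat on the near part of the block's top plate; origin at the centre of its underside, z up
- seat (a point): centre of the floor of the open recess: a round blind recess of 56 mm diameter, 11 mm deep below the block's flat top, which is unobstructed around the near side of it; same axes as the block. A cover lying home in it has its top 1 mm below the plate
- slide (a joint): retaining slide of the open station, m: starts at 0 to 0.006 (drawn back, clear of the recess), 0.035 is its end stop (home, its flat tongue reaches over the cover, 2 mm above the plate). It moves towards the robot along the block's -x, with about 1.5 N of friction and no spring, and stays where it is left. Its guide, 36 mm wide and 11 mm above the plate, stands 46 to 66 mm beyond the seat's centre
- slide_tab (a point): centre of the far (+x of the block) face of the slide's upright steel tab: the tab is 26 mm wide (block's y), 6 mm thick (x), and its top is 36 mm above the block's plate; this point is 19 mm above the plate and moves with the slide. Drawn back fully it is 110 mm beyond the seat's centre in the block's x. The flat plate runs on 20 mm beyond it, then drops to the bench; nothing stands behind the tab within 60 mm
- crucible: the small white porcelain crucible with lid on the block's top plate, 38 mm wide, 40 mm tall; origin under its centre. Leave alone.
- weigh_jar: the small amber jar on the block's top plate at the other end, 34 mm wide, 38 mm tall; origin under its centre. Leave alone.
- beaker: glass beaker on the bench, 70 mm wide, 90 mm tall; origin under its centre. Leave alone.
- blue_bottle: white bottle with blue cap on the bench, 64 mm wide, 120 mm tall; origin under its centre. Leave alone.
- spatula: steel spatula lying on the bench, 190 mm long; origin under its middle. Leave alone.
- canister_a: ribbed brass canister on the bench, 54 mm wide, 120 mm tall; origin under its centre. Leave alone.
- canister_b: second such canister, the same size. Leave alone.

How it is judged:
On the way, in this order (a step that is already met when the one before it is completed fails the run):
1. the cover lies flat on the floor of the open recess, the slide still drawn back (horizontal distance between cover and seat below 0.005 m and z of cover in the frame of seat below 0.002 m and angle between cover's own z axis and vertical below 0.05 rad and value of joint slide below 0.015 m), for 0.2 s.
2. the slide is home over the seated cover (horizontal distance between cover and seat below 0.005 m and z of cover in the frame of seat below 0.002 m and angle between cover's own z axis and vertical below 0.05 rad and value of joint slide above 0.031 m), for 0.2 s.
At the end, for the whole second after the job is handed in: The cover lies at rest in the open recess (centre within 5 mm, underside within 2 mm of the floor, tilt under 0.05 rad) and the slide stands home (over 31 of its 35 mm) (all of step 2 and linear speed of cover below 0.01 m/s); the robot touches nothing.
It fails at once if the cover is lifted (more than 6 mm above the top plate) (z of cover in the frame of block above 0.056 m).
It fails at once if the cover is stood up or flipped (angle between cover's own z axis and vertical above 0.7 rad).
It fails at once if a bystander is moved more than 15 mm (distance of any of crucible, weigh_jar, beaker, blue_bottle, spatula, canister_a, canister_b from where it was at the start of the episode above 0.015 m).
It also fails if it takes over 45 s, if anything falls off the work surface, if the arm or the gripper's body presses on something with over 40 N, if the wrist force passes 120 N, or if a joint passes its speed limit or range.

## Robot

A 7-joint arm with a two-finger parallel gripper is mounted at the origin on the work surface. World frame = base frame: x ahead of the robot, y to its left, z up, the work surface at z = 0. Lengths are in m, angles in rad, forces in N, time in s.
With the tool pointing down it reaches from about 0.35 to 0.9 m from the base axis. Payload 8.1 kg.
Tool frame: the origin (TCP) lies midway between the tips of the shut fingers; the grasp point (between the pads) lies arm.grip_point_offset behind it (arm.grip_point_offset is the distance from the TCP to the grasp point, in m); y points along the fingers, z is the direction in which the jaws open and shut, and the axes are right-handed (so a half turn about y gives the same grasp; the last joint's range is limited). The gripper opens to 92 mm and grips with 3 to 60 N. Pads are 19 mm wide; open, the fingers measure 130 mm over their backs; the gripper's body (75 mm by 190 mm) begins 47 mm behind the grasp point.
Start: joints at [-1.278, 0.434, 0.025, 1.573, -0.012, 1.134, -0.075], TCP at [0.241, 0.577, 0.227] pointing down, gripper open.
Joint ranges: [-2.62, 2.62], [-0.44, 2.09], [-1.27, 1.32], [0.08, 2.57], [-1.32, 4.46], [0.12, 2], [-2.74, 2.74]. Speed limits (rad/s): [2.22, 2.22, 3.01, 3.01, 3.14, 3.14, 3.14].

## Interface

Orientations are given as a rotation vector (axis times angle).
In Python, from cell import arm, get_image, camera_info gives the robot as it stands.
- The arm moves only by the tool carry_out, never from a script. Its argument "steps" is one flat list of numbers, 5 for each row, row after row: the opening, from 0 (shut) to 1 (fully open), then the shift along the world's x, y, z in units of 0.1 m (1.0 is 0.1 m), then the turn about the world's z in units of 45 degrees (1.0 is 45 degrees). In form: [hand, dx, dy, dz, spin, hand, dx, dy, dz, spin, ...]. A call has 1 to 12 rows; each row is the pose to reach, as a shift and turn from the pose commanded when the call began; what a row does not reach only later rows make up. A row lasts 1/10 s, in which the tool goes at most 50 mm and 8.59 degrees, less where a joint would pass 70% of its speed; a pose out of reach is approached as far as the arm can. A call with a number of a shift or a turn outside -1 to 1 is refused whole. A call with a gripper value outside its range is refused whole. The fingers move at their own pace and stop on an object; "grip_force" is the grip in N (left out, the last holds). Time passes only in rows, so rows that repeat a pose let the fingers close. It gives the time, the measured TCP pose, the force and the opening at its end, in the units of the state.
- arm.observe(): the state, without advancing time (a new reading comes with each control period).
- get_image(name): name is "scene" or "side" or "wrist"; returns (picture, depth): 420x560x3 uint8, red, green, blue; 420x560 float32, m along the optical axis (not along the pixel's ray), 0 where there is no reading.
- camera_info(name): a dict with "fovy" (degrees; the focal length in pixels is half the picture's height over the tangent of half this angle, whatever the lens; pixels are square), "cx", "cy" (the principal point, pixels), "dist_coeffs" ([k1, k2, p1, p2, k3] as OpenCV has them; the pictures are not rectified), "R" (3x3) and "t" (3): a world point X has camera coordinates R X + t; the wrist camera has in their place "tool_from_camera" (4x4, takes a point from camera to tool coordinates, whose origin is the TCP and whose axes are the tool frame's). Camera axes: x right, y down, z forward; pixel columns grow to the right and rows downward; lengths in m; the calibration is good to about 2 mm. A picture is of the moment at which its call begins: read the wrist's pose just before it. camera_info takes no time and is no camera call.
- arm.sign_off(): hands the job in, once; it reports no verdict.
The state is a dict: "clock": time; "joints": joint angles; "dq": joint speeds; "joint_efforts": joint torques, N m; "position": TCP position; "ee_rot": TCP orientation; "force": force on the tool from outside, world axes, zero at the start; "ft_torque": the same for the moment, N m; "width": opening from 0.0 (shut) to 1.0 (fully open).
Only numpy, scipy, OpenCV 4.12 (cv2) and the standard library are available. Lean on these libraries where they do the work, as an engineer would, in place of code of your own. Each camera call takes 0.05 s, during which the arm holds its last target. There are 200 camera calls.

## Working session

There is one attempt and no reset: what is moved stays moved. The work goes in short steps, Python scripts to look and compute and a tool call to move; the robot and the scene stay as the last step left them, time stands still between calls to the robot, and variables do not carry over. Pictures are saved under pics/ and viewed, about 8 in all and at most 12, crops included, and the job is handed in when it is done.

Besides the shell and the picture viewer there is one more tool, called after "Call:" as a command line: name --argument value ..., lists and objects as JSON in quotes. carry_out: Moves the arm, as the interface text tells. Shifts and turns lie within -1 to 1; 1 stands for 0.1 m of shift or 45 degrees of turn. Its arguments: {"type":"object","properties":{"steps":{"type":"array","items":{"type":"number"}},"grip_force":{"type":"number"}},"required":["steps"]}

```bash
mkdir -p pics; ls; cat > h.py <<'E'
import numpy as np, cv2
from cell import arm, get_image, camera_info
from scipy.spatial.transform import Rotation as Rn
def cam(name, st=None):
    c=camera_info(name); f=210/np.tan(np.radians(c["fovy"])/2)
    K=np.array([[f,0,c["cx"]],[0,f,c["cy"]],[0,0,1.]]); d=np.array(c["dist_coeffs"],float)
    if "R" in c: R=np.array(c["R"]);t=np.array(c["t"])
    else:
        T=np.array(c["tool_from_camera"]); W=np.eye(4)
        W[:3,:3]=Rn.from_rotvec(st["ee_rot"]).as_matrix(); W[:3,3]=st["position"]
        M=np.linalg.inv(W@T); R=M[:3,:3]; t=M[:3,3]
    return K,d,R,t
def toplane(C,px,z):
    K,d,R,t=C; p=cv2.undistortPoints(np.array(px,float).reshape(-1,1,2),K,d).reshape(-1,2)
    r=np.c_[p,np.ones(len(p))]@R; o=-R.T@t
    return o+r*((z-o[2])/r[:,2])[:,None]
def proj(C,X):
    K,d,R,t=C; return cv2.projectPoints(np.array(X,float).reshape(-1,1,3),cv2.Rodrigues(R)[0],t,K,d)[0].reshape(-1,2)
E
python3 - <<'E'
from h import *
st=arm.observe(); print({k:np.round(v,3) for k,v in st.items()})
for n in ("scene","side","wrist"):
    im,d=get_image(n); np.savez(f"/tmp/{n}0.npz",im=im,d=d); cv2.imwrite(f"pics/{n}0.png",im[:,:,::-1])
    K,dd,R,t=cam(n,st); print(n,-R.T@t,R[2],K[0,0])
E
```

```text
pics
{'clock': np.float64(0.0), 'joints': array([-1.278,  0.435,  0.025,  1.574, -0.012,  1.134, -0.075]), 'dq': array([ 0.002,  0.   ,  0.   , -0.   ,  0.   ,  0.   ,  0.001]), 'joint_efforts': array([ 1.0000e-03, -6.6786e+01,  9.8500e-01, -3.1446e+01, -6.0000e-02,
        4.3000e-02,  0.0000e+00]), 'position': array([0.241, 0.576, 0.226]), 'ee_rot': array([-1.55 ,  0.311, -0.31 ]), 'force': array([-0.656, -0.51 ,  0.075]), 'ft_torque': array([ 0.014, -0.022, -0.016]), 'width': np.float64(1.0)}
scene [1.11145673 0.17960507 0.80747747] [-0.60712152 -0.16891961 -0.77644679] 382.95169601804184
side [0.2515842  0.78555966 0.78901286] [ 0.291818   -0.70024011 -0.65154128] 403.5160874596895
wrist [0.18076449 0.60269724 0.38456615] [ 0.22527259 -0.09561015 -0.96959319] 299.34463362087735
```

View pics/scene0.png

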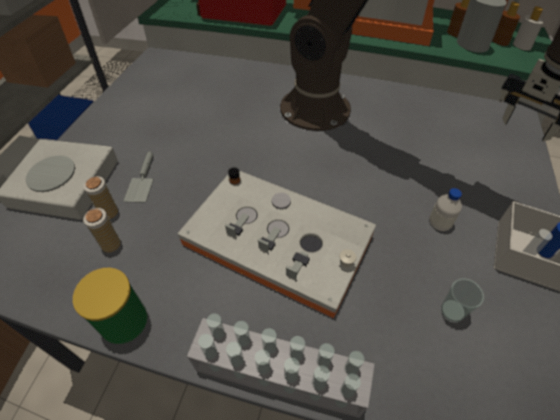

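View pics/side0.png

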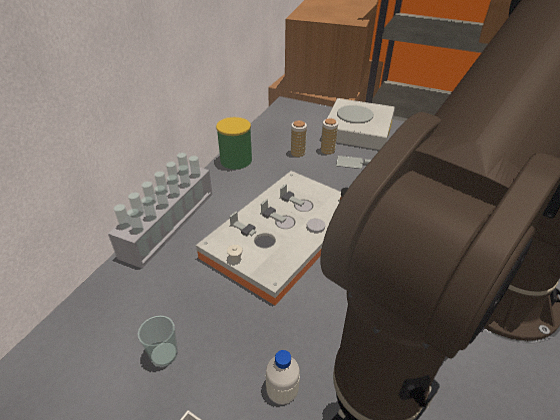

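Scene view: the open well is the dark hole at (311,242) on the +y side. The cover is at (281,201), the crucible at (347,260) and the jar at (234,174). The open station's tab is near (300,262). In the side view the hole is at (265,240) and the cover at (317,226).

```bash
python3 - <<'E'
from h import *
for n,seedh,seedc in (("scene",(311,242),(281,201)),("side",(265,240),(317,226))):
    im=np.load(f"/tmp/{n}0.npz")["im"]; C=cam(n)
    # rectify top plane into world map 0.5mm/px
    x0,y0=0.35,-0.35
    u,v=np.meshgrid(np.arange(900),np.arange(1200))
    for z,tag in ((0.05,"p"),(0.06,"c")):
        X=np.c_[(x0+u.ravel()*5e-4),(y0+v.ravel()*5e-4),np.full(u.size,z)]
        p=proj(C,X).astype(np.float32).reshape(1200,900,2)
        top=cv2.remap(im,p[...,0],p[...,1],cv2.INTER_LINEAR)
        np.save(f"/tmp/top_{n}_{tag}.npy",top)
        g=top.min(2)
        if tag=="p":
            m=((g>120)*255).astype(np.uint8)
            m=cv2.morphologyEx(m,cv2.MORPH_CLOSE,np.ones((41,41)))
            k=toplane(C,[seedh],z)[0]; print(n,"hole seed",k, "g around", g[int((k[1]-y0)*2000),int((k[0]-x0)*2000)])
            cs,_=cv2.findContours(m,cv2.RETR_EXTERNAL,cv2.CHAIN_APPROX_NONE)
            for c in cs:
                if cv2.contourArea(c)>60000:
                    r=cv2.minAreaRect(c); print("rect",np.array(r[0])*5e-4+[x0,y0],np.array(r[1])*.5,r[2],cv2.contourArea(c)/4e6)
        else: print("cover seed",toplane(C,[seedc],z)[0])
        if n=="scene" and tag=="p": cv2.imwrite("pics/top.png",cv2.resize(cv2.rotate(top,cv2.ROTATE_180)[:,:,::-1],(600,800))[100:700])
        
        if n=="side" and tag=="p": cv2.imwrite("pics/top2.png",cv2.resize(cv2.rotate(top,cv2.ROTATE_180)[:,:,::-1],(600,800))[100:700])
a=np.hstack([cv2.imread("pics/top.png"),cv2.imread("pics/top2.png")]); cv2.imwrite("pics/tops.png",cv2.resize(a,(800,400)))
E
```

```text
scene hole seed [0.59145595 0.11303095 0.05      ] g around 58
rect [0.575604   0.02817224] [428.43389893 255.38066101] 77.60728454589844 0.104102875
cover seed [0.49455191 0.01185079 0.06      ]
side hole seed [0.59063913 0.11290705 0.05      ] g around 86
rect [ 0.57474997 -0.05025006] [449.49993896 599.49987793] -0.0 0.19751775
cover seed [0.48256809 0.01633791 0.06      ]
```

View pics/tops.png

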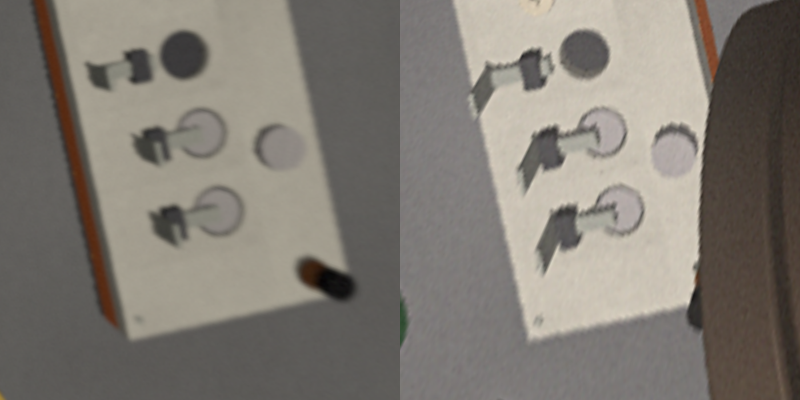

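The rectified maps (up is +y, left is +x) show the hole clearly in both views, with its slide and tab beyond it in +x. The block's yaw is about -12.4°. Next I'll fit the circles.

```bash
python3 - <<'E'
from h import *
x0,y0=0.35,-0.35
def W(p): return np.array(p)*5e-4+[x0,y0]
for n in ("scene","side"):
    g=np.load(f"/tmp/top_{n}_p.npy")
    gg=cv2.cvtColor(g,cv2.COLOR_RGB2GRAY)
    # hole: dark blob near seed
    m=(gg<125).astype(np.uint8); m=cv2.morphologyEx(m,cv2.MORPH_OPEN,np.ones((25,25)))
    k,l,s,c=cv2.connectedComponentsWithStats(m)
    i=l[int((.113-y0)*2000),int((.591-x0)*2000)]
    cs,_=cv2.findContours((l==i).astype(np.uint8),0,cv2.CHAIN_APPROX_NONE); e=cv2.fitEllipse(cs[0])
    print(n,"hole",W(e[0]),np.array(e[1])/2)
    c=cv2.cvtColor(np.load(f"/tmp/top_{n}_c.npy"),cv2.COLOR_RGB2HSV); rgb=np.load(f"/tmp/top_{n}_c.npy").astype(int)
    # cover: bluish relative to the plate
    b=rgb[...,2]-rgb[...,1]
    for (x,y) in ((.49,.014),(.45,.0),(.53,.05)): print("b,g",b[int((y-y0)*2000),int((x-x0)*2000)],rgb[int((y-y0)*2000),int((x-x0)*2000)])
    m=((b>-2)&(rgb.min(2)>110)).astype(np.uint8); m=cv2.morphologyEx(m,cv2.MORPH_OPEN,np.ones((11,11)))
    k,l,s,cc=cv2.connectedComponentsWithStats(m)
    for j in range(1,k):
        if 3000<s[j,4]<15000: 
            cs,_=cv2.findContours((l==j).astype(np.uint8),0,cv2.CHAIN_APPROX_NONE);e=cv2.fitEllipse(cv2.convexHull(cs[0])); print("bluish",W(e[0]),np.array(e[1])/2,"(z=.06)")
# edges in scene: near edge (x min) and far edge points per y row
g=np.load("/tmp/top_scene_p.npy").min(2)
for lab,f in (("near",lambda w:w[0]),("far",lambda w:w[-1])):
    P=[]
    for r in range(0,1200,10):
        w=np.where(g[r]>120)[0]
        if len(w)>380: P.append(W((f(w),r)))
    P=np.array(P)
    v=cv2.fitLine(P.astype(np.float32),cv2.DIST_HUBER,0,.001,.001).ravel(); v[:2]*=np.sign(v[1]); print(lab,v,len(P),"yaw",np.degrees(-np.arctan2(v[0],v[1])))
E
```

```text
scene hole [0.59251659 0.11259146] [56.07076645 56.21708298]
b,g -6 [141 136 130]
b,g -12 [151 146 134]
b,g -15 [163 158 143]
side hole [0.59184241 0.1139794 ] [51.82060623 53.86555862]
b,g -5 [178 170 165]
b,g -8 [75 64 56]
b,g -15 [202 196 181]
bluish [ 0.72309183 -0.30489318] [31.89014053 52.90928268] (z=.06)
bluish [0.7904075  0.17549268] [32.44237518 85.15936279] (z=.06)
near [0.21690214 0.97619337 0.45385    0.0645    ] 60 yaw -12.527146
far [ 0.21709204  0.9761511   0.6927     -0.029     ] 60 yaw -12.538292
```

```bash
python3 - <<'E'
from h import *
st=arm.observe(); M=Rn.from_rotvec(st["ee_rot"]).as_matrix(); print("tool x,y,z cols\n",M.round(3))
print("jaw az",np.degrees(np.arctan2(M[1,2],M[0,2])), arm.grip_point_offset)
seat=np.array([.592,.113]);a=np.radians(-12.53);bx=np.array([np.cos(a),np.sin(a)]);by=np.array([-bx[1],bx[0]])
C=cam("scene")
for n,p,z in (("crucible top",(347,258),.085),("bottlecap",(455,194),.12),("jar",(234,172),.085)):
    w=toplane(C,[p],z)[0]; r=w[:2]-seat; print(n,w.round(3),"rel",(r@bx).round(3),(r@by).round(3))
for n in("scene","side"):
    rgb=np.load(f"/tmp/top_{n}_c.npy").astype(int); b=rgb[...,2]-rgb[...,1]
    m=((b>-9)&(rgb.min(2)>100)).astype(np.uint8); m=cv2.morphologyEx(m,cv2.MORPH_OPEN,np.ones((9,9)))
    k,l,s,cc=cv2.connectedComponentsWithStats(m)
    for j in range(1,k):
        if 3000<s[j,4]<15000:
            cs,_=cv2.findContours((l==j).astype(np.uint8),0,cv2.CHAIN_APPROX_NONE);e=cv2.fitEllipse(cs[0]); w=np.array(e[0])*5e-4+[.35,-.35];r=w-seat; print(n,w.round(4),np.array(e[1])/2,"rel",(r@bx).round(4),(r@by).round(4))
E
```

```text
tool x,y,z cols
 [[ 0.923 -0.     0.386]
 [-0.386 -0.001  0.923]
 [ 0.    -1.    -0.001]]
jaw az 67.31984194823494 0.0188
crucible top [0.636 0.203 0.085] rel 0.024 0.097
bottlecap [0.407 0.431 0.12 ] rel -0.249 0.27
jar [ 0.451 -0.13   0.085] rel -0.085 -0.268
scene [ 0.5597 -0.0587] [46.50213242 50.08382416] rel 0.0057 -0.1746
scene [0.4901 0.0099] [47.24621201 47.85177231] rel -0.0771 -0.1227
scene [0.5786 0.0282] [45.94097137 50.82223892] rel 0.0053 -0.0857
side [ 0.5457 -0.0488] [45.71007156 54.30900192] rel -0.01 -0.168
side [0.4883 0.0116] [49.94247818 50.78607941] rel -0.0792 -0.1215
side [0.5655 0.0375] [46.93602753 53.0777092 ] rel -0.0095 -0.0794
```

Call:
carry_out --steps '[1, 0.3, -0.5, 0, 0, 1, 0.5, -1, 0, 0, 1, 0.5, -1, 0, 0]'

```text
clock: 0.45
position: [0.2944, 0.4712, 0.2265]
ee_rot: [-1.551, 0.314, -0.317]
force: [0.8, 1.0, 0.6]
width: 1.002
```

Call:
carry_out --steps '[1, 0.2, -0.5, 0, 0, 1, 0.4, -1, 0, 0.1, 1, 0.4, -1, 0, 0.225]'

```text
clock: 0.75
position: [0.3336, 0.3708, 0.2267]
ee_rot: [-1.566, 0.174, -0.176]
force: [0.1, -0.1, 0.2]
width: 0.998
```

Call:
carry_out --steps '[1, 0.2, -0.5, 0, 0, 1, 0.4, -1, 0, 0, 1, 0.4, -1, 0, 0]'

```text
clock: 1.05
position: [0.373, 0.271, 0.2267]
ee_rot: [-1.566, 0.177, -0.178]
force: [0.8, -0.4, -0.8]
width: 1.0
```

Call:
carry_out --steps '[1, 0.2, -0.5, 0, 0, 1, 0.4, -1, 0, 0, 1, 0.4, -1, 0, 0]'

```text
clock: 1.35
position: [0.4126, 0.1715, 0.2269]
ee_rot: [-1.565, 0.177, -0.178]
force: [-0.5, -0.3, 0.3]
width: 0.996
```

Call:
carry_out --steps '[1, 0.2, -0.5, 0, 0, 1, 0.4, -1, 0, 0, 1, 0.4, -1, 0, 0, 1, 0.4, -1, 0, 0]'

```text
clock: 1.75
position: [0.4514, 0.0756, 0.2267]
ee_rot: [-1.564, 0.175, -0.175]
force: [0.5, 1.2, -0.2]
width: 1.003
```

Call:
carry_out --steps '[1, 0.38, -0.66, 0, 0, 1, 0.38, -0.66, 0, 0, 1, 0.38, -0.66, 0, 0, 1, 0.38, -0.66, 0, 0, 1, 0.38, -0.66, 0, 0]'

```text
clock: 2.25
position: [0.4884, 0.013, 0.2265]
ee_rot: [-1.563, 0.171, -0.169]
force: [0.5, 0.5, 0.4]
width: 0.999
```

```bash
python3 - <<'E'
from h import *
st=arm.observe(); M=Rn.from_rotvec(st["ee_rot"]).as_matrix(); print(st["clock"],st["position"],st["force"],"jaw az",np.degrees(np.arctan2(M[1,2],M[0,2])))
im,d=get_image("wrist"); np.savez("/tmp/w1.npz",im=im,d=d,p=st["position"],r=st["ee_rot"])
C=cam("wrist",st)
o=im[:,:,::-1].copy()
for q,c in (((.489,.011,.06),(0,0,255)),((.592,.113,.05),(0,255,0)),((st["position"][0],st["position"][1],.06),(255,0,0))):
    p=proj(C,[q])[0]; print(p); cv2.drawMarker(o,tuple(int(v) for v in p),c,0,12,1)
cv2.imwrite("pics/w1.png",o)
E
```

```text
2.25 [0.48839086 0.01299787 0.22650751] [0.54032397 0.52903428 0.4290967 ] jaw az 77.60610459735803
[277.22308761 193.91955466]
[378.10081931 256.17531002]
[278.86601525 193.01269901]
```

View pics/w1.png

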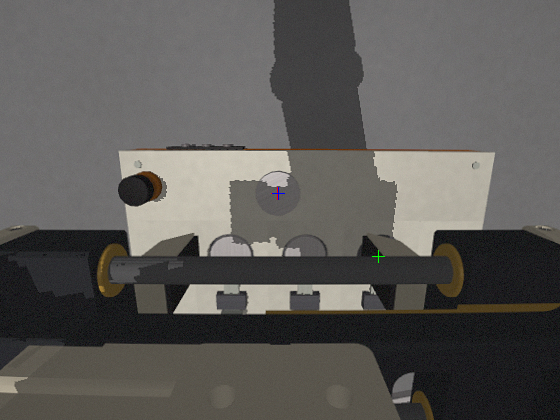

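The wrist view shows the cover at (278,193), right under the TCP marker, so all three views agree. Now I'll descend around it.

Call:
carry_out --steps '[1, 0, 0, -0.4, 0, 1, 0, 0, -0.8, 0, 1, 0, 0, -1, 0, 1, 0, 0, -1, 0]'

```text
clock: 2.7
position: [0.4866, 0.0119, 0.1244]
ee_rot: [-1.565, 0.175, -0.166]
force: [0.1, 0.1, 0.7]
width: 1.003
```

Call:
carry_out --steps '[0.8, 0, 0, -0.3, 0, 0.7, 0, 0, -0.5, 0, 0.68, 0, 0, -0.65, 0, 0.68, 0, 0, -0.71, 0, 0.68, 0, 0, -0.71, 0]' --grip_force 3

```text
clock: 3.2
position: [0.4892, 0.0113, 0.0562]
ee_rot: [-1.564, 0.171, -0.172]
force: [-0.0, 0.5, 0.5]
width: 0.684
```

```bash
python3 - <<'E'
from h import *
st=arm.observe(); print(st["clock"],st["position"],st["force"],st["width"])
C=cam("wrist",st); im,d=get_image("wrist"); 
im2,d2=get_image("scene"); 
o=np.hstack([im[:,:,::-1][:, 80:480],cv2.resize(im2[140:310,170:390,::-1],(400,420),interpolation=cv2.INTER_CUBIC)]); cv2.imwrite("pics/g1.png",o)
E
```

```text
3.2 [0.48921006 0.01131043 0.05617316] [-0.01972149  0.5050123   0.46157401] 0.6839807724212585
```

View pics/g1.png

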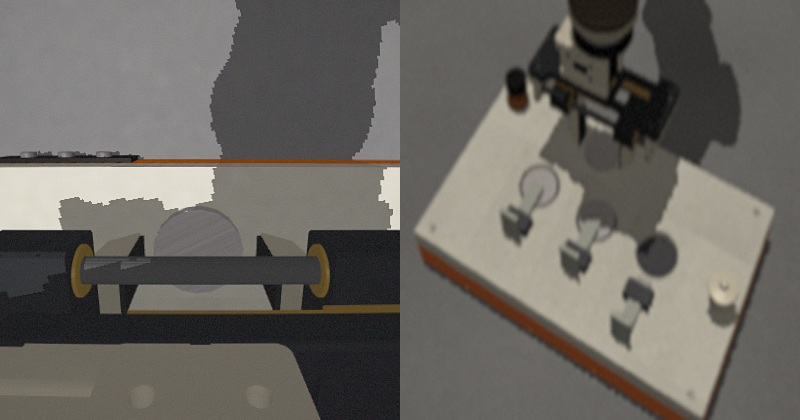

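The cover sits between the fingers with the tips about 6 mm above the plate. I'll close lightly at 3 N and slide it along the block's +y, staying on the plate.

Call:
carry_out --steps '[0.6, 0, 0, -0.01, 0, 0.56, 0, 0, -0.02, 0, 0.52, 0, 0, -0.02, 0, 0.5, 0, 0, -0.02, 0, 0.5, 0, 0, -0.02, 0]' --grip_force 3

```text
clock: 3.8
position: [0.4892, 0.0107, 0.054]
ee_rot: [-1.564, 0.172, -0.172]
force: [0.4, 0.5, 3.1]
width: 0.544
```

Call:
carry_out --steps '[0.5, 0.011, 0.049, 0, 0, 0.5, 0.022, 0.098, 0, 0, 0.5, 0.033, 0.146, 0, 0, 0.5, 0.043, 0.195, 0, 0, 0.5, 0.054, 0.244, 0, 0, 0.5, 0.065, 0.293, 0, 0, 0.5, 0.076, 0.342, 0, 0, 0.5, 0.087, 0.39, 0, 0, 0.5, 0.098, 0.439, 0, 0, 0.5, 0.108, 0.488, 0, 0, 0.5, 0.12, 0.537, 0, 0, 0.5, 0.13, 0.586, 0, 0]'

```text
clock: 5.0
position: [0.5021, 0.0697, 0.0537]
ee_rot: [-1.564, 0.172, -0.172]
force: [-0.5, -1.6, 3.2]
width: 0.544
```

```bash
python3 - <<'E'
from h import *
st=arm.observe(); M=Rn.from_rotvec(st["ee_rot"]).as_matrix(); print(st["clock"],st["position"],st["force"],st["width"],"jaw az",np.degrees(np.arctan2(M[1,2],M[0,2])))
im,d=get_image("wrist"); cv2.imwrite("pics/g2.png",im[100:330,80:480,::-1])
E
```

```text
5.0 [0.50207197 0.06967056 0.05372373] [-0.49726757 -1.60844727  3.18808715] 0.5444388526726156 jaw az 77.44216941303011
```

View pics/g2.png

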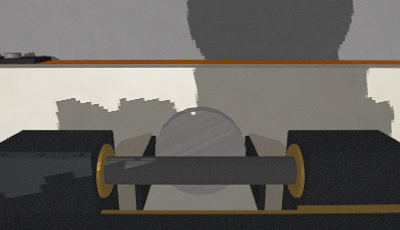

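Width 0.544 means 50 mm, so the disc is held lightly and has slid with the fingers. Next I'll finish the +y leg and measure the disc's offset from the TCP.

Call:
carry_out --steps '[0.5, 0.011, 0.05, 0, 0, 0.5, 0.022, 0.1, 0, 0, 0.5, 0.034, 0.15, 0, 0, 0.5, 0.045, 0.2, 0, 0, 0.5, 0.056, 0.25, 0, 0, 0.5, 0.067, 0.3, 0, 0, 0.5, 0.078, 0.35, 0, 0, 0.5, 0.09, 0.4, 0, 0, 0.5, 0.1, 0.45, 0, 0, 0.5, 0.112, 0.5, 0, 0, 0.5, 0.123, 0.55, 0, 0, 0.5, 0.134, 0.603, 0, 0]'

```text
clock: 6.25
position: [0.5155, 0.13, 0.0537]
ee_rot: [-1.564, 0.172, -0.172]
force: [-0.6, -1.3, 2.8]
width: 0.539
```

```bash
cat > m.py <<'E'
from h import *
seat=np.array([.592,.113]);a=np.radians(-12.53);bx=np.array([np.cos(a),np.sin(a)]);by=np.array([-bx[1],bx[0]])
def rel(p): r=np.array(p)[:2]-seat; return np.round([r@bx,r@by],4)
E
python3 - <<'E'
from m import *
st=arm.observe(); print(st["clock"],st["position"],st["force"],st["width"],"tcp rel",rel(st["position"]))
im,d=get_image("wrist"); C=cam("wrist",st); im2,_=get_image("scene"); im3,_=get_image("side")
# near rim of the disc: strongest vertical edge per column, around column of TCP
g=cv2.GaussianBlur(cv2.cvtColor(im,cv2.COLOR_RGB2GRAY),(5,5),0).astype(float)
P=[]
for c in range(255,302,3):
    r=195+np.argmin(np.diff(g[195:240,c])); P.append((c,r+.5))
W=toplane(C,P,.06); X=W[:,:2]
s=[np.sqrt(max(0,.025**2-((x-np.array(st["position"][:2]))@by)**2)) for x in X]
print(np.round([p[1] for p in P]),"disc x rel estimates",np.round([rel(x)[0]+q for x,q in zip(X,s)],4))
f=lambda i:cv2.resize(i,(400,300),interpolation=cv2.INTER_CUBIC)
cv2.imwrite("pics/g3.png",np.vstack([np.hstack([f(im2[150:300,200:400,::-1]),f(im3[170:320,190:390,::-1])]),np.hstack([f(im[120:330,140:420,::-1])]*2)]))
E
```

```text
6.25 [0.51548562 0.12999381 0.05372545] [-0.6276655  -1.33194355  2.84266752] 0.5391405580997934 tcp rel [-0.0784 -0.    ]
[210. 210. 210. 210. 208. 208. 206. 206. 206. 206. 206. 208. 208. 208.
 210. 210.] disc x rel estimates [-0.0818 -0.0815 -0.0808 -0.0803 -0.081  -0.0806 -0.081  -0.0809 -0.0809
 -0.0815 -0.0812 -0.0809 -0.0813 -0.0813 -0.0813 -0.0816]
```

View pics/g3.png

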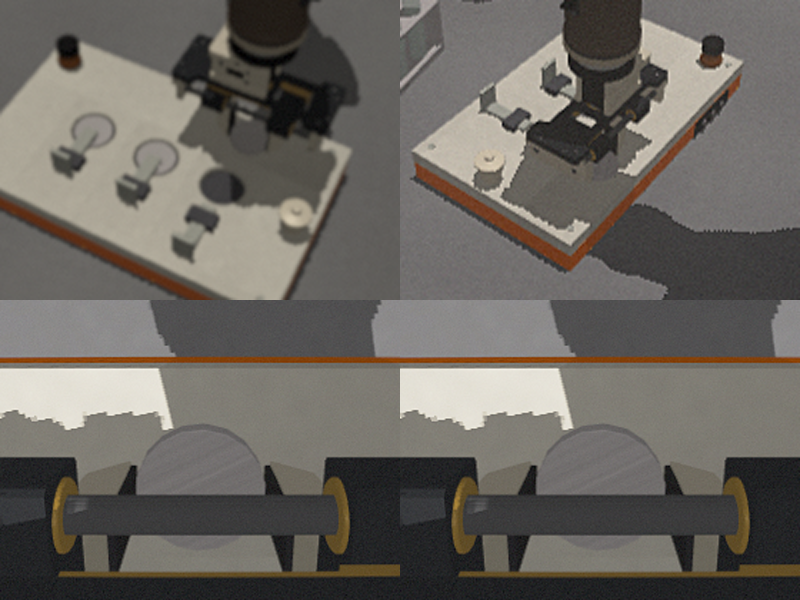

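The fingers hold the disc about 2.6 mm on the near side of the TCP, level with the seat in y. Now for the +x leg.

Call:
carry_out --steps '[0.5, 0.065, -0.015, 0, 0, 0.5, 0.13, -0.029, 0, 0, 0.5, 0.195, -0.043, 0, 0, 0.5, 0.26, -0.058, 0, 0, 0.5, 0.325, -0.072, 0, 0, 0.5, 0.39, -0.087, 0, 0, 0.5, 0.455, -0.101, 0, 0, 0.5, 0.52, -0.116, 0, 0, 0.5, 0.59, -0.131, 0, 0, 0.5, 0.66, -0.147, 0, 0, 0.5, 0.73, -0.162, 0, 0, 0.5, 0.785, -0.175, 0, 0]'

```text
clock: 7.6
position: [0.5946, 0.1119, 0.0537]
ee_rot: [-1.564, 0.172, -0.172]
force: [-0.1, -0.2, -0.6]
width: 0.54
```

```bash
python3 - <<'E'
from m import *
st=arm.observe(); print(st["clock"],st["position"],st["force"],st["width"],"tcp rel",rel(st["position"]))
im,d=get_image("wrist"); im2,_=get_image("scene"); np.savez("/tmp/w4.npz",im=im,p=st["position"],r=st["ee_rot"])
C=cam("wrist",st)
f=lambda i:cv2.resize(i,(400,300),interpolation=cv2.INTER_CUBIC)
o=im[:,:,::-1].copy()
th=np.linspace(0,2*np.pi,120); 
q=proj(C,np.c_[seat[0]+.028*np.cos(th),seat[1]+.028*np.sin(th),0*th+.05])
for p in q[::3]: cv2.circle(o,tuple(int(v) for v in p),0,(0,255,0),-1)
cv2.imwrite("pics/g4.png",np.hstack([f(im2[180:300,250:410,::-1]),f(o[120:330,140:420])]))
E
```

```text
7.6 [0.59463506 0.11186741 0.05372323] [-0.0516605  -0.23391061 -0.58733336] 0.5397398880992617 tcp rel [ 0.0028 -0.0005]
```

View pics/g4.png

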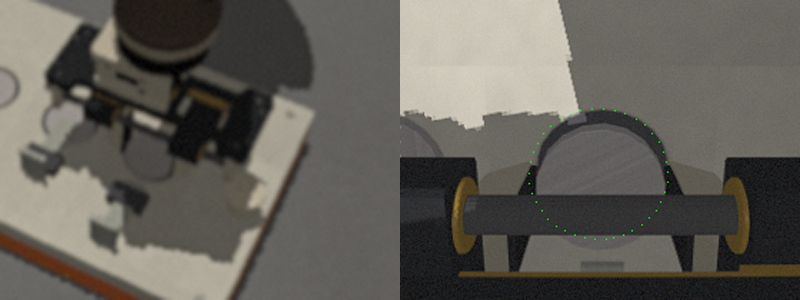

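```bash
python3 - <<'E'
from m import *
z=np.load("/tmp/w4.npz"); st=dict(position=z["p"],ee_rot=z["r"]); C=cam("wrist",st); im=z["im"]
g=cv2.cvtColor(im,cv2.COLOR_RGB2GRAY).astype(float)
print(g[190:222,274:288].mean(1).round())
for c in (266,272,278,284,290,296):
    col=cv2.GaussianBlur(g,(3,3),0)[190:222,c]; dd=np.diff(col)
    h=190+np.argmin(dd)+.5; k=np.argmin(dd); r=190+k+np.argmax(dd[k:k+15])+.5
    for nm,row,zz,R in (("hole",h,.05,.028),("disc",r,.06,.025)):
        w=rel(toplane(C,[(c,row)],zz)[0]); print(c,nm,row,w,"cx",round(w[0]+np.sqrt(R*R-w[1]**2),4),end=" | ")
    print()
E
```

```text
[106. 106. 106. 105. 106. 104.  92.  65.  47.  46.  46.  45.  46.  45.
  45.  45.  58.  84.  84.  84.  86. 100.  99.  95.  96.  96.  96.  96.
  97.  97.  96.  96.]
266 hole 205.5 [-0.0227 -0.0072] cx 0.0044 | 266 disc 208.5 [-0.0236 -0.0067] cx 0.0005 | 
272 hole 197.5 [-0.0273 -0.0038] cx 0.0004 | 272 disc 206.5 [-0.0247 -0.0036] cx 0.0 | 
278 hole 196.5 [-0.0279 -0.0005] cx 0.0001 | 278 disc 206.5 [-0.0247 -0.0004] cx 0.0003 | 
284 hole 196.5 [-0.0279  0.0028] cx -0.0 | 284 disc 205.5 [-0.0252  0.0027] cx -0.0003 | 
290 hole 197.5 [-0.0273  0.0062] cx 0.0 | 290 disc 207.5 [-0.0241  0.0059] cx 0.0002 | 
296 hole 198.5 [-0.0267  0.0095] cx -0.0004 | 296 disc 208.5 [-0.0236  0.009 ] cx -0.0003 |
```

The visible rim at row 206 is the bottom edge of the disc's side wall; the top edge is at row 210. That puts the disc about 2 mm too far in x, so I'll back up 2 mm and then open slightly.

Call:
carry_out --steps '[0.5, -0.01, 0.005, 0, 0, 0.5, -0.02, 0.01, 0, 0, 0.5, -0.02, 0.01, 0, 0, 0.56, -0.02, 0.01, 0, 0, 0.6, -0.02, 0.01, 0, 0, 0.65, -0.02, 0.01, 0, 0, 0.65, -0.02, 0.01, 0, 0, 0.65, -0.02, 0.01, 0, 0]'

```text
clock: 8.5
position: [0.5919, 0.1131, 0.0538]
ee_rot: [-1.564, 0.172, -0.172]
force: [-0.4, 0.0, -0.3]
width: 0.648
```

```bash
python3 - <<'E'
from m import *
st=arm.observe(); print(st["clock"],st["position"],st["force"],st["width"],"tcp rel",rel(st["position"]))
im,d=get_image("wrist"); im2,_=get_image("scene")
f=lambda i:cv2.resize(i,(400,300),interpolation=cv2.INTER_CUBIC)
cv2.imwrite("pics/g5.png",np.hstack([f(im2[180:300,250:410,::-1]),f(im[120:330,140:420,::-1])]))
E
```

```text
8.5 [0.59191208 0.11308396 0.05376103] [-0.41617643  0.00142574 -0.2532051 ] 0.6484500913877671 tcp rel [-0.0001  0.0001]
```

View pics/g5.png

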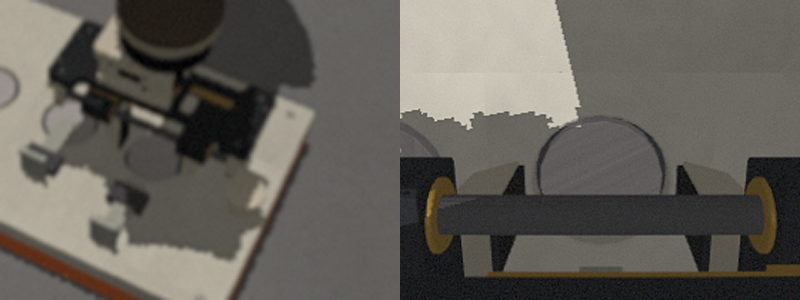

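The disc has dropped in and shows an even ring around it. Now I'll lift, shut the fingers and move behind the tab, checking on the way.

Call:
carry_out --steps '[0.65, 0, 0, 0.2, 0, 0.65, 0, 0, 0.6, 0, 0.3, 0, 0, 0.9, 0, 0, 0.4, -0.09, 0.9, 0, 0, 0.8, -0.18, 0.9, 0, 0, 0.8, -0.18, 0.9, 0]'

```text
clock: 9.2
position: [0.6761, 0.0927, 0.1439]
ee_rot: [-1.565, 0.171, -0.177]
force: [0.0, 0.1, -0.2]
width: 0.348
```

Call:
carry_out --steps '[0, 0.3, -0.065, 0, 0, 0, 0.56, -0.12, 0, 0, 0, 0.56, -0.12, 0, 0, 0, 0.56, -0.12, 0, 0]'

```text
clock: 9.6
position: [0.7275, 0.0829, 0.143]
ee_rot: [-1.564, 0.173, -0.172]
force: [-1.5, 0.5, -0.4]
width: 0.023
```

```bash
python3 - <<'E'
from m import *
st=arm.observe(); print(st["clock"],st["position"],st["force"],st["width"],"tcp rel",rel(st["position"]))
im,d=get_image("wrist"); im2,_=get_image("side"); C=cam("wrist",st); S=cam("side")
for n,cc in(("wrist",C),("side",S)):
  for nm,X in (("tabtop far mid",(.107,0,.086)),("tabtop L",(.107,.013,.086)),("tabtop R",(.107,-.013,.086))):
    w=seat+X[0]*bx+X[1]*by; p=proj(cc,[(*w,X[2])])[0]; print(n,nm,p.round()); o=im if n=="wrist" else im2; cv2.circle(o,tuple(int(v) for v in p),1,(255,0,0),-1)
f=lambda i:cv2.resize(i,(400,300),interpolation=cv2.INTER_CUBIC)
cv2.imwrite("pics/g6.png",np.hstack([f(im2[165:315,190:390,::-1]),f(im[:,:,::-1])]))
E
```

```text
9.6 [0.7274725  0.08287472 0.14303805] [-1.52562163  0.47215508 -0.35675971] 0.022814815381732266 tcp rel [ 0.1388 -0.    ]
wrist tabtop far mid [278. 180.]
wrist tabtop L [296. 180.]
wrist tabtop R [261. 180.]
side tabtop far mid [233. 213.]
side tabtop L [229. 216.]
side tabtop R [236. 211.]
```

View pics/g6.png

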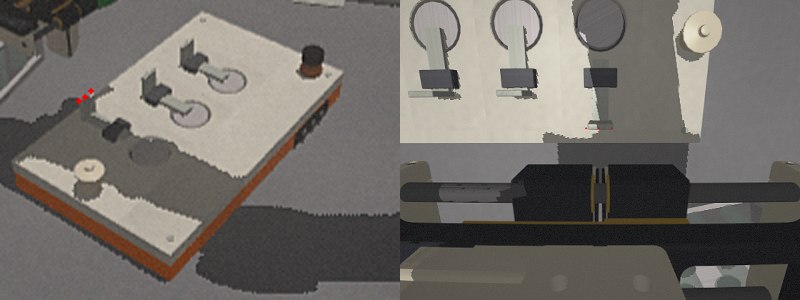

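Wrist view: the cover lies in its well at (600,25) with an even ring, and the tab's top edge at (600,127) falls on the predicted points. Next I descend behind the tab and push.

Call:
carry_out --steps '[0, 0, 0, -0.3, 0, 0, 0, 0, -0.6, 0, 0, 0, 0, -0.77, 0, 0, 0, 0, -0.77, 0]'

```text
clock: 10.1
position: [0.7255, 0.0835, 0.0641]
ee_rot: [-1.565, 0.176, -0.168]
force: [-0.5, 0.3, -0.8]
width: 0.005
```

Call:
carry_out --steps '[0, -0.05, 0.011, 0, 0, 0, -0.1, 0.022, 0, 0, 0, -0.15, 0.033, 0, 0, 0, -0.2, 0.043, 0, 0, 0, -0.24, 0.053, 0, 0, 0, -0.28, 0.062, 0, 0, 0, -0.32, 0.071, 0, 0, 0, -0.36, 0.08, 0, 0, 0, -0.39, 0.087, 0, 0, 0, -0.42, 0.093, 0, 0, 0, -0.45, 0.1, 0, 0, 0, -0.47, 0.104, 0, 0]'

```text
clock: 11.3
position: [0.6806, 0.0936, 0.0667]
ee_rot: [-1.564, 0.172, -0.172]
force: [1.8, -0.2, 1.1]
width: 0.006
```

Call:
carry_out --steps '[0, -0.01, 0.002, 0, 0, 0, -0.02, 0.004, 0, 0, 0, -0.03, 0.007, 0, 0, 0, -0.04, 0.009, 0, 0, 0, -0.05, 0.011, 0, 0, 0, -0.06, 0.013, 0, 0, 0, -0.06, 0.013, 0, 0]'

```text
clock: 12.0
position: [0.6757, 0.0946, 0.0668]
ee_rot: [-1.564, 0.171, -0.174]
force: [4.4, 0.6, -2.1]
width: 0.008
```

Call:
carry_out --steps '[0, -0.01, 0.002, 0, 0, 0, -0.02, 0.004, 0, 0, 0, -0.03, 0.006, 0, 0, 0, -0.03, 0.006, 0, 0]'

```text
clock: 12.4
position: [0.6756, 0.0946, 0.0672]
ee_rot: [-1.564, 0.167, -0.178]
force: [15.1, -0.9, -9.5]
width: 0.006
```

The finger has stopped against a hard limit: 15 N with no further travel, at the expected home position. Now I'll back off, lift away and check.

Call:
carry_out --steps '[0, 0.1, -0.022, 0, 0, 0, 0.25, -0.055, 0, 0, 0, 0.4, -0.088, 0, 0, 0, 0.4, -0.088, 0.4, 0, 0, 0.4, -0.088, 0.8, 0, 0, 0.4, -0.088, 0.8, 0]'

```text
clock: 13.0
position: [0.7148, 0.0863, 0.1526]
ee_rot: [-1.562, 0.166, -0.178]
force: [0.4, -1.1, -0.1]
width: 0.006
```

```bash
python3 - <<'E'
from m import *
st=arm.observe(); print(st["clock"],st["position"],st["force"],"tcp rel",rel(st["position"]))
im,d=get_image("wrist"); im2,_=get_image("side"); C=cam("wrist",st)
for X in ((.075,.013,.086),(.075,-.013,.086)):
    w=seat+X[0]*bx+X[1]*by; p=proj(C,[(*w,X[2])])[0]; print(p.round()); cv2.circle(im,tuple(int(v) for v in p),1,(255,0,0),-1)
f=lambda i:cv2.resize(i,(400,300),interpolation=cv2.INTER_CUBIC)
cv2.imwrite("pics/g7.png",np.hstack([f(im2[165:315,190:390,::-1]),f(im[:210,140:420,::-1])]))
E
```

```text
13.0 [0.71484383 0.08633194 0.15261615] [ 0.40520981 -1.08475017 -0.1125724 ] tcp rel [0.1257 0.0006]
[295. 152.]
[260. 152.]
```

View pics/g7.png

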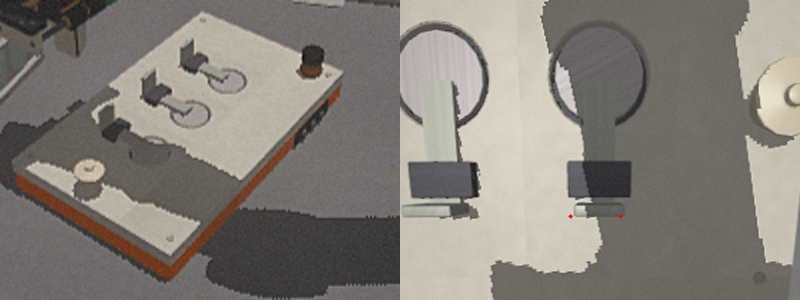

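The slide and tab now line up with the neighbouring closed station, the tongue covers the disc, and the arm is clear.

```bash
python3 -c "
from cell import arm
print(arm.sign_off())"
```

```text
the job is handed in; nothing more can be done
None
```

The cover disc is in the open (+y) well and its retaining slide is pushed home over it. I handed the job in at about 13 s on the robot's clock; `sign_off` reports no verdict.

- **Cover:** I held it between the fingertips at 3 N and slid it along the plate, first in the block's +y and then in +x. Over the recess I corrected by 2 mm and opened the fingers, and it dropped in. This was a light pinch rather than pure nudging. The disc stayed at plate height, though over the hole the fingers briefly carried its weight.
- **Slide:** I pushed the tab with shut fingers until it stopped hard, at about 15 N with no further travel and at the expected home position. Then I backed off and lifted clear.
- **Last checks:** The final wrist and side pictures show the disc in its recess with an even ring around it. The tongue lies over it and the tab lines up with the neighbouring closed station. The arm was clear of everything, and the crucible and jar looked undisturbed. I did not look again at the things on the bench.
- **Disagreement:** My first reading of the disc's offset in the fingers was about 2.5 mm wrong, because it picked up the disc's lower edge. I corrected this before letting the disc drop.

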